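# Put the temperature logger into the port of the long instrument box

## Robot

A 7-joint arm with a two-finger parallel gripper is mounted at the origin on the work surface. World frame = base frame: x ahead of the robot, y to its left, z up, the work surface at z = 0. Lengths are in m, angles in rad, forces in N, time in s.
With the tool pointing down it reaches from about 0.4 to 0.85 m from the base axis. Payload 10.4 kg.
Tool frame: the origin (TCP) lies at the very end of the fingers, on their centre line; the grasp point (between the pads) lies 19 mm behind it; z points along the fingers, y is the direction in which the jaws open and shut (so a half turn about z gives the same grasp; the last joint's range is limited). The gripper opens to 87 mm and grips with 3 to 60 N. Pads are 19 mm wide; open, the fingers measure 117 mm over their backs; the gripper's body (75 mm by 190 mm) begins 51 mm behind the grasp point.
Start: joints at [-1.313, 0.332, -0.065, 1.46, 0.022, 1.35, -0.088], TCP at [0.173, 0.601, 0.223] pointing down, gripper open.
Joint ranges: [-2.6, 2.6], [-0.5, 2.12], [-1.47, 1.34], [0.16, 2.42], [-1.27, 4.41], [0.06, 2.06], [-2.6, 2.6]. Speed limits (rad/s): [2.22, 2.22, 2.79, 2.79, 3.14, 3.14, 3.14].

## Interface

Orientations are given as a unit quaternion [x, y, z, w].
In Python, from bench import read_state, camera, close_job, recognise, masks_of gives the robot as it stands.
- The arm moves only by the tool play_rows, never from a script. Its argument "moves" is a list of rows, each a list of 3 entries, a list of its own where there are three numbers: the shift along the tool's x, y, z in cm, then the turn, a rotation vector about the tool's x, y, z in rad, then the finger opening in cm, from 0 to 8.7. In form: [[[dx, dy, dz], [ax, ay, az], jaw], ...]. A call has 1 to 8 rows; each row is the pose to reach, as a shift and turn from the pose commanded when the call began, along the tool's axes at that moment; what a row does not reach only later rows make up. A row lasts 1/8 s, in which the tool goes at most 62.5 mm and 10.7 degrees, less where a joint would pass 70% of its speed; a pose out of reach is approached as far as the arm can. A call with a gripper value outside its range is refused whole. The fingers move at their own pace and stop on an object; "grip_force" is the grip in N (left out, the last holds). Time passes only in rows, so rows that repeat a pose let the fingers close. It gives the time, the measured TCP pose, the force and the opening at its end, in the units of the state.
- read_state(): the state, without advancing time (a new reading comes with each control period).
- camera(name): name is "side" or "top"; returns a dict with "frame" (420x560x3 uint8, red, green, blue), "intrinsics" (3x3 intrinsics, pixels), "k1" (the pictures are not rectified: a ray, as slopes to the right and down, at radius r is drawn at 1 + k1 r^2 times it, then the intrinsics apply), "camera_from_world" (4x4, takes a point from world to camera coordinates). Camera axes: x right, y down, z forward; pixel columns grow to the right and rows downward; lengths in m; the calibration is good to about 2 mm. A picture is of the moment at which its call begins. There is no depth.
- close_job(): hands the job in, once; it reports no verdict.
Trained networks look in a picture, given as the dict that the camera call returned (one of the last four; its "shot" number tells which), for a name from the list of things; names that differ only in an ending like _2 or _b are one class to them, and where a whole thing is asked for, a point or a joint stands for the part that bears it (a point fixed in the world has none). Each returns a list of dicts, best first, with "conf" (0 to 1); they miss things now and then, are a little off and sometimes report something else, mostly with a low value. They report only what shows in the picture. A call takes as long as a camera call. They do not tell look-alikes from the thing itself.
- recognise(picture, query): "at" ([column, row] in pixels, amid what is visible of it).
- masks_of(picture, query): "region" (420x560 bool, what is visible of it) and "at" ([column, row] in pixels, amid what is visible of it).
The state is a dict: "time": time; "joint_positions": joint angles; "joint_vel": joint speeds; "joint_torque": joint torques, N m; "ee_pos": TCP position; "eef_rot": TCP orientation; "ft_force": force on the tool from outside, world axes, zero at the start; "torque": the same for the moment, N m; "width": finger opening in m.
Only numpy, scipy, OpenCV 4.12 (cv2) and the standard library are available. Lean on these libraries where they do the work, as an engineer would, in place of code of your own. Each camera call takes 0.05 s, during which the arm holds its last target.

## Task

Take the temperature logger (the rod with the cylindrical head and the wide round flange) out of the rack and put its stem down through the open port in the lid of the longer of the two steel instrument boxes, so that it stands upright with its flange resting on the port's collar. Lower it in and let go only when it is seated, do not let it drop, and leave the ball-headed rod in the rack.

Things in the scene. Friction and masses are not known exactly. Their poses are not given: they have to be found in the camera images.
- logger: Temperature logger, stiff upright rod, 120 g: grey cylindrical head 26 mm across, 46 mm tall (the grip) on a steel flange 56 mm across, 6 mm thick; below it a straight 10 mm steel stem, 65 mm long, round-ended. Origin on the axis at the flange's underside, z up to the head: head 6 to 52 mm above it, stem tip 65 mm below. Starts hanging in a rack hole by its flange; lifted 65 mm it is clear.
- lifter: The other rod in the rack, to be left there: 32 mm grey ball knob on a thin neck (ball top 52 mm above the rack's top plate), small 26 mm collar, 10 mm stem. Origin on the axis at the collar's underside, level with the rack's top plate; z up.
- rack: Fixed steel rack, 80 x 200 mm, top plate 80 mm above the table, with two 16 mm holes 110 mm apart, 55 mm either side of its middle; the logger hangs in one, the ball-headed rod in the other. Origin under its middle, on the table; y along its length, z up.
- long_box_port (a point): Open port of the longer (240 x 110 mm) fixed steel box, lid 76 mm high: centre of the upper rim of a collar 44 mm outside, 30 mm inside, 86 mm above the table; hole straight down, over 80 mm deep. x along the box, z up. Port 75 mm from the box's middle at the end near the robot; black lid knob, 30 wide, 26 tall, 145 mm off towards +x. The shorter (150 mm) box with a like port is not to be used.
Not all that is in view belongs to the job. Leave any pink or purple look-alike of the logger alone.

How it is judged:
On the way:
1. the logger is lifted out of the rack (height (world z) of logger above 0.15 m), for 0.1 s.
At the end, for the whole second after the job is handed in: The logger stands in the long box's port: flange centre within 14 mm of the port's axis and its underside within 6 mm of the collar's rim, head up and upright within 10 degrees, at rest (horizontal distance between logger and long_box_port below 0.014 m and z of logger in the frame of long_box_port between -0.006 and 0.006 m and angle between logger's own z axis and vertical below 0.175 rad and linear speed of logger below 0.02 m/s); the robot touches nothing.
It fails at once if the ball-headed rod is moved more than 30 mm from its place (distance of lifter from where it was at the start of the episode above 0.03 m).
It fails at once if the logger is dropped (falls faster than 0.5 m/s, about 13 mm of free fall, with no finger on it) (linear speed of logger above 0.5 m/s and contact force between logger and the fingers below 0.05 N).
It also fails if it takes over 35 s, if anything falls off the work surface, if the arm or the gripper's body presses on something with over 40 N, if the wrist force passes 120 N, or if a joint passes its speed limit or range.

## Working session

There is one attempt and no reset: what is moved stays moved. The work goes in short steps, Python scripts to look and compute and a tool call to move; the robot and the scene stay as the last step left them, time stands still between calls to the robot, and variables do not carry over. Pictures are saved under pics/ and viewed, and the job is handed in when it is done.

Besides the shell and the picture viewer there is one more tool, called after ">>>" as name([rows], argument=value, ...), one row to a line, values as JSON. play_rows: Moves the arm, as the interface text tells. Its arguments: {"type":"object","properties":{"moves":{"type":"array","items":{"type":"array"}},"grip_force":{"type":"number"}},"required":["moves"]}

```bash
mkdir -p pics; ls; cat > h.py <<'E'
import numpy as np, cv2
from bench import *
def save(fr,n): cv2.imwrite('pics/'+n,cv2.cvtColor(fr,cv2.COLOR_RGB2BGR))
def ray(c,px):
    K=np.array(c['intrinsics']);k1=c['k1'];T=np.array(c['camera_from_world'])
    d=np.array([k1,0,0,0,0.])
    p=cv2.undistortPoints(np.array([[px]],float),K,d).ravel()
    R=T[:3,:3];o=-R.T@T[:3,3];v=R.T@np.array([p[0],p[1],1]);return o,v/np.linalg.norm(v)
def atz(c,px,z):
    o,v=ray(c,px);return o+v*(z-o[2])/v[2]
def tri(a,b):
    (o,v),(p,w)=a,b
    s=np.linalg.lstsq(np.stack([v,-w],1),p-o,rcond=None)[0]
    x,y=o+s[0]*v,p+s[1]*w
    return (x+y)/2,np.linalg.norm(x-y)
def proj(c,P):
    T=np.array(c['camera_from_world']);P=np.atleast_2d(P).astype(float)
    return cv2.projectPoints(P,cv2.Rodrigues(T[:3,:3])[0],T[:3,3],np.array(c['intrinsics']),np.array([c['k1'],0,0,0,0.]))[0].reshape(-1,2)
E
python3 - <<'E'
from h import *
s=read_state();print({k:np.round(v,3) for k,v in s.items()})
for n in('top','side'):
    c=camera(n);save(c['frame'],n+'0.png')
    T=np.array(c['camera_from_world']);print(n,-T[:3,:3].T@T[:3,3],c['k1'])
    for q in('logger','lifter','rack','long_box_port'):
        print(q,[(np.round(d['at']),round(d['conf'],2)) for d in recognise(c,q)])
E
```

```text
pics
{'time': np.float64(0.0), 'joint_positions': array([-1.313,  0.333, -0.065,  1.461,  0.022,  1.35 , -0.088]), 'joint_vel': array([-0.001,  0.001, -0.001, -0.   ,  0.001, -0.002, -0.001]), 'joint_torque': array([-1.0000e-03, -6.2325e+01,  2.4000e-02, -3.8990e+01, -6.1000e-02,
        4.0000e-02,  0.0000e+00]), 'ee_pos': array([0.173, 0.6  , 0.222]), 'eef_rot': array([ 0.14 ,  0.99 , -0.001, -0.   ]), 'ft_force': array([-0.565, -0.41 , -0.705]), 'torque': array([-0.007,  0.038, -0.   ]), 'width': np.float64(0.087)}
top [ 0.25831739 -0.08939779  1.43150639] -0.057151505850568836
logger [(array([381., 205.]), 0.83), (array([423., 214.]), 0.64), (array([380., 165.]), 0.6)]
lifter [(array([339., 212.]), 0.5)]
rack [(array([354., 213.]), 0.92)]
long_box_port [(array([153., 183.]), 0.63)]
side [-0.03854549 -0.66480737  0.60671374] -0.053799493037091466
logger [(array([377., 262.]), 0.9), (array([422., 311.]), 0.83), (array([305., 295.]), 0.62), (array([412., 248.]), 0.57)]
lifter [(array([322., 238.]), 0.8)]
rack [(array([350., 274.]), 0.81)]
long_box_port [(array([216., 169.]), 0.82), (array([377., 260.]), 0.34)]
```

View pics/top0.png

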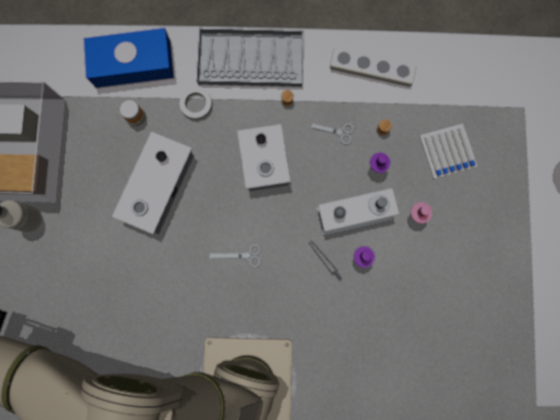

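View pics/side0.png

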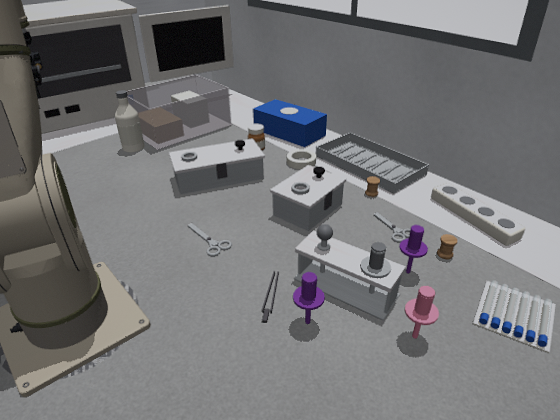

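Candidates for the logger in the top picture:
- Grey cylinder with a wide flange in the rack at (381,205).
- Purple look-alikes at (380,163) and (364,257).
- Pink look-alike at (422,213).
- Grey ball-headed rod in the rack at (340,213).

I choose the grey one at (381,205), which is (377,262) in the side view. The long box is the left one, and its port is near (140,208) in the top view.

```bash
python3 - <<'E'
from h import *
ct=camera('top');cs=camera('side')
def crop(c,x,y,w,h,k,n): save(cv2.resize(c['frame'][y:y+h,x:x+w],None,fx=k,fy=k,interpolation=cv2.INTER_CUBIC),n)
a=cv2.resize(ct['frame'][150:240,310:440],None,fx=3,fy=3,interpolation=cv2.INTER_CUBIC)
b=cv2.resize(ct['frame'][125:240,105:200],None,fx=3,fy=3,interpolation=cv2.INTER_CUBIC)
im=np.zeros((345,680,3),np.uint8);im[:270,:390]=a;im[:345,392:677]=b;save(im,'ctop.png')
a=cv2.resize(cs['frame'][210:320,290:440],None,fx=3,fy=3,interpolation=cv2.INTER_CUBIC)
b=cv2.resize(cs['frame'][130:200,160:275],None,fx=3,fy=3,interpolation=cv2.INTER_CUBIC)
im=np.zeros((330,800,3),np.uint8);im[:,:450]=a;im[:210,452:797]=b;save(im,'cside.png')
for n,c in(('top',ct),('side',cs)):
  for q in('logger','rack','long_box_port','lifter'):
    for d in masks_of(c,q)[:2]:
      r=d['region'];ys,xs=np.where(r);print(n,q,round(d['conf'],2),np.round(d['at'],1),r.sum(),xs.min(),xs.max(),ys.min(),ys.max())
E
```

```text
top logger 0.91 [423.1 211. ] 328 411 431 203 222
top logger 0.81 [378.5 164.6] 332 370 389 153 172
top rack 0.62 [356.8 212.7] 1761 317 397 190 234
top long_box_port 0.66 [153.1 182.7] 4620 113 193 132 233
top lifter 0.53 [338.7 211. ] 90 334 343 207 217
side logger 0.96 [412.8 246. ] 682 400 427 225 272
side logger 0.95 [375.7 262.9] 778 360 390 242 292
side rack 0.91 [349.  274.9] 4834 294 404 231 319
side long_box_port 0.96 [215.9 168.4] 3649 170 264 139 192
side lifter 0.91 [324.8 238.5] 352 317 332 224 271
```

View pics/ctop.png

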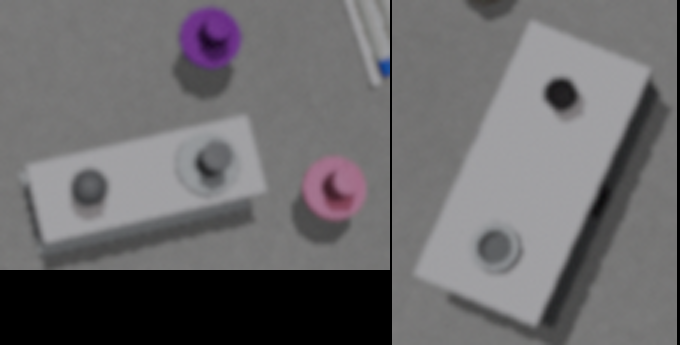

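View pics/cside.png

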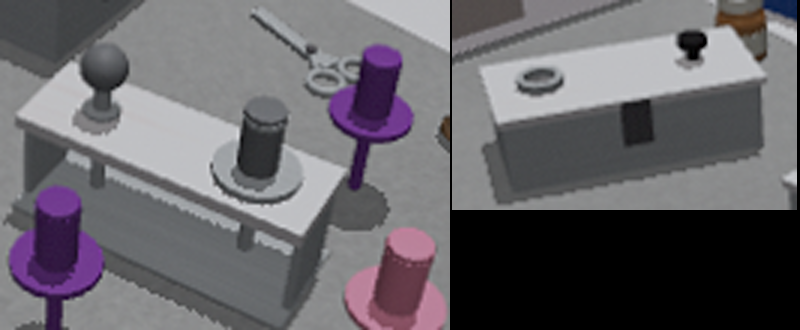

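The crop confirms the choice: the grey cylinder on the wide steel flange is in the rack, with the ball-headed rod at the other end and the purple and pink look-alikes outside it. The port collar is at top (140,207) and side (189,156).

```bash
python3 - <<'E'
from h import *
ct=camera('top');cs=camera('side')
f=lambda n,pt,ps,z:print(n,np.round(tri(ray(ct,pt),ray(cs,ps))[0],4),round(tri(ray(ct,pt),ray(cs,ps))[1],4),'top@z',np.round(atz(ct,pt,z)[:2],4),'side@z',np.round(atz(cs,ps,z)[:2],4))
f('headtop',(381.7,202.4),(378,245.7),.132)
f('flange',(379,204.4),(375.4,266),.086)
f('port',(139.8,207),(189,155.7),.086)
f('knob',(161.4,156),(229,144),.102)
f('ball',(339.4,212),(324.5,232),.116)
# overlay
L=atz(ct,(379,204.4),.086)[:2]; P=atz(ct,(139.8,207),.086)[:2]
th=np.linspace(0,2*np.pi,60)
def circ(p,r,z): return np.c_[p[0]+r*np.cos(th),p[1]+r*np.sin(th),0*th+z]
out=[]
for c,(wa,wb) in((ct,((340,170,80,60),(110,180,60,60))),(cs,((340,230,80,70),(165,135,60,50)))):
  for (x,y,w,h),cs_ in((wa,[circ(L,.028,.086),circ(L,.013,.132)]),(wb,[circ(P,.022,.086),circ(P,.015,.086)])):
    im=cv2.resize(c['frame'][y:y+h,x:x+w],None,fx=5,fy=5,interpolation=cv2.INTER_CUBIC).copy()
    for q in cs_:
      uv=(proj(c,q)-[x,y]+.5)*5
      cv2.polylines(im,[np.round(uv*16).astype(np.int32)],True,(255,0,0),1,cv2.LINE_AA,4)
    im=cv2.copyMakeBorder(im,0,350-im.shape[0],0,400-im.shape[1],cv2.BORDER_CONSTANT);out.append(im)
im=np.vstack([np.hstack(out[:2]),np.hstack(out[2:])])[:700]
save(cv2.resize(im,None,fx=.85,fy=.85),'ov.png')
E
```

```text
headtop [ 0.4709 -0.3341  0.1319] 0.0001 top@z [ 0.4709 -0.3341] side@z [ 0.4708 -0.3342]
flange [ 0.4727 -0.3354  0.0837] 0.0019 top@z [ 0.473  -0.3356] side@z [ 0.4696 -0.3363]
port [0.4506 0.2888 0.0825] 0.0036 top@z [0.4517 0.287 ] side@z [0.4457 0.2832]
knob [0.5718 0.2438 0.0971] 0.0329 top@z [0.5851 0.2346] side@z [0.5504 0.2409]
ball [ 0.4456 -0.2286  0.1157] 0.002 top@z [ 0.4463 -0.2292] side@z [ 0.4444 -0.2284]
```

View pics/ov.png

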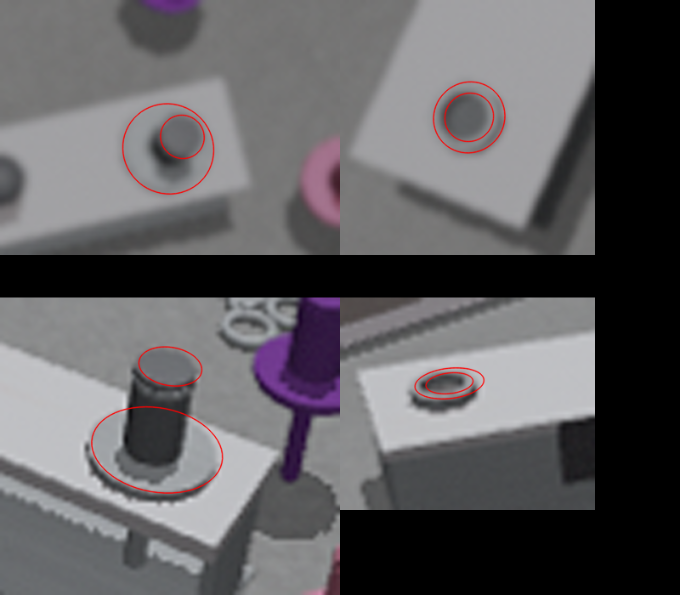

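>>> play_rows([
  [[-2.2, -1.6, -2], [0, 0, 0], 8.7],
  [[-7.2, -5.2, -3], [0, 0, 0], 8.7],
  [[-12.6, -9, -3], [0, 0, 0], 8.7],
  [[-18, -13, -3], [0, 0, 0], 8.7],
  [[-23.5, -17, -3], [0, 0, 0], 8.7],
  [[-29, -20.8, -3], [0, 0, 0], 8.7],
  [[-34, -24.3, -3], [0, 0, 0], 8.7],
  [[-36.3, -26, -3], [0, 0, 0], 8.7],
], grip_force=25)

```text
time: 2.1
ee_pos: [0.4515, 0.2475, 0.2529]
eef_rot: [0.141, 0.99, 0.0, 0.0]
ft_force: [-0.7, 1.5, -0.2]
width: 0.0871
```

```bash
cat > d.py <<'E'
import sys
from h import *
from scipy.spatial.transform import Rotation as R
s=read_state();t=np.array([float(a) for a in sys.argv[1:4]])
M=R.from_quat(s['eef_rot']).as_matrix()
print('t',round(s['time'],3),'pos',np.round(s['ee_pos'],4),'w',round(s['width'],4),'F',np.round(s['ft_force'],1),'q',np.round(s['joint_positions'],2))
print('jaw',np.round(M[:,1],3),'z',np.round(M[:,2],3),'shift cm',np.round(M.T@(t-s['ee_pos'])*100,2))
E
python3 d.py .471 -.335 .25
```

```text
t 2.1 pos [0.4515 0.2475 0.2529] w 0.0871 F [-0.7  1.5 -0.2] q [-0.83  0.07  0.25  1.72 -0.02  1.36  0.71]
jaw [0.279 0.96  0.001] z [ 0.001  0.    -1.   ] shift cm [-18.14 -55.39   0.27]
```

>>> play_rows([
  [[-0.8, -2.5, 0], [0, 0, 0], 8.7],
  [[-2.4, -7.5, 0], [0, 0, 0], 8.7],
  [[-4.3, -13, 0], [0, 0, 0], 8.7],
  [[-6.1, -18.6, 0], [0, 0, 0], 8.7],
  [[-7.9, -24.2, 0], [0, 0, 0], 8.7],
  [[-9.8, -30, 0], [0, 0, 0], 8.7],
  [[-11.6, -35.5, 0], [0, 0, 0], 8.7],
  [[-13.5, -41, 0], [0, 0, 0], 8.7],
])

```text
time: 3.1
ee_pos: [0.4658, -0.183, 0.2529]
eef_rot: [0.14, 0.99, 0.0, 0.001]
ft_force: [1.5, 0.6, -0.1]
width: 0.087
```

```bash
python3 d.py .471 -.335 .17
```

```text
t 3.1 pos [ 0.4658 -0.183   0.2529] w 0.087 F [ 1.5  0.6 -0.1] q [-0.42  0.02  0.72  1.77 -0.01  1.36  1.59]
jaw [0.277 0.961 0.001] z [ 0.001  0.001 -1.   ] shift cm [ -4.69 -14.47   8.28]
```

>>> play_rows([
  [[-1.6, -5, 1], [0, 0, 0], 8.7],
  [[-3.1, -9.6, 2.5], [0, 0, 0], 8.7],
  [[-4.3, -13.2, 4.5], [0, 0, 0], 8.7],
  [[-4.7, -14.4, 6], [0, 0, 0], 8.7],
  [[-4.7, -14.4, 7.5], [0, 0, 0], 8.0],
  [[-4.7, -14.4, 8.3], [0, 0, 0], 7.0],
  [[-4.7, -14.4, 8.3], [0, 0, 0], 6.5],
])

```text
time: 3.98
ee_pos: [0.4715, -0.3314, 0.1692]
eef_rot: [0.139, 0.99, 0.0, -0.0]
ft_force: [0.4, -0.6, -0.4]
width: 0.0687
```

```bash
python3 d.py .471 -.335 .092; python3 - <<'E'
from h import *
cs=camera('side');ct=camera('top')
p=read_state()['ee_pos'];print(proj(cs,p),proj(ct,p))
a=cv2.resize(cs['frame'][170:320,290:440],(450,450));b=cv2.resize(ct['frame'][140:257,323:440],(340,340))
im=np.zeros((450,800,3),np.uint8);im[:,:450]=a;im[:340,455:795]=b;save(im,'pre.png')
E
```

```text
t 3.975 pos [ 0.4715 -0.3314  0.1692] w 0.0687 F [ 0.4 -0.6 -0.4] q [-0.15  0.33  0.83  1.7  -0.26  1.22  2.04]
jaw [0.276 0.961 0.001] z [-0.     0.001 -1.   ] shift cm [-0.05 -0.36  7.72]
[[380.13608445 227.751603  ]] [[383.77821703 199.59633505]]
```

View pics/pre.png

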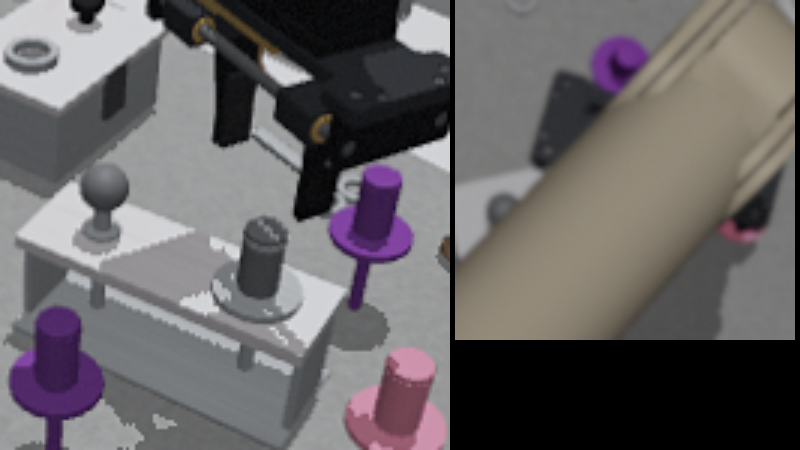

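>>> play_rows([
  [[0, -0.3, 1.5], [0, 0, 0], 6.5],
  [[0, -0.3, 3.5], [0, 0, 0], 6.5],
  [[0, -0.3, 5.5], [0, 0, 0], 6.5],
  [[0, -0.3, 7], [0, 0, 0], 6.5],
  [[0, -0.3, 7.6], [0, 0, 0], 6.5],
  [[0, -0.3, 7.6], [0, 0, 0], 6.0],
])

```text
time: 4.82
ee_pos: [0.4703, -0.3356, 0.0932]
eef_rot: [0.14, 0.99, -0.0, -0.0]
ft_force: [-0.4, -0.0, 0.1]
width: 0.0621
```

```bash
python3 d.py .471 -.335 .092; python3 - <<'E'
from h import *
cs=camera('side')
save(cv2.resize(cs['frame'][170:320,290:440],(600,600)),'down.png')
E
```

```text
t 4.825 pos [ 0.4703 -0.3356  0.0932] w 0.0621 F [-0.4 -0.   0.1] q [-0.1   0.42  0.79  1.77 -0.34  1.08  2.1 ]
jaw [ 0.277  0.961 -0.   ] z [-0.001  0.    -1.   ] shift cm [-0.05  0.07  0.12]
```

View pics/down.png

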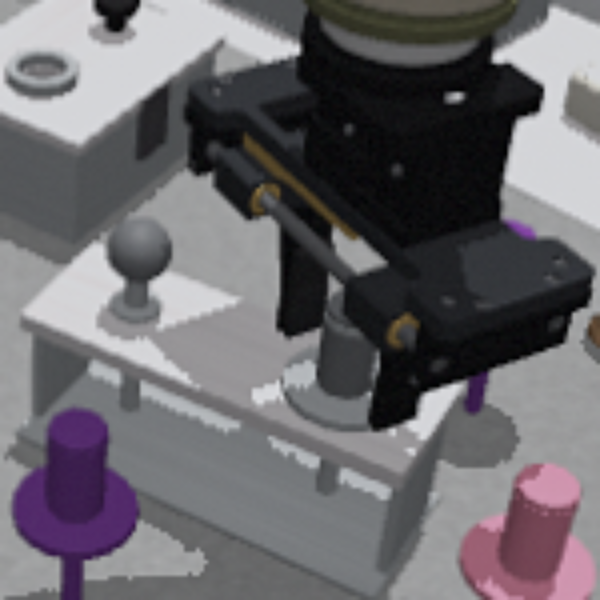

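The head at about (345,345) in the crop sits between the two fingers, and the ball rod and look-alikes are clear of the gripper. I'll close now.

>>> play_rows([
  [[0, 0, 0], [0, 0, 0], 4.0],
  [[0, 0, 0], [0, 0, 0], 3.0],
  [[0, 0, 0], [0, 0, 0], 2.2],
  [[0, 0, 0], [0, 0, 0], 1.8],
  [[0, 0, 0], [0, 0, 0], 1.8],
  [[0, 0, 0], [0, 0, 0], 1.8],
], grip_force=30)

```text
time: 5.62
ee_pos: [0.4705, -0.3354, 0.0936]
eef_rot: [0.14, 0.99, 0.0, 0.0]
ft_force: [-0.5, 0.8, 2.4]
width: 0.0254
```

```bash
python3 d.py .471 -.335 .26
```

```text
t 5.625 pos [ 0.4705 -0.3354  0.0936] w 0.0254 F [-0.5  0.8  2.4] q [-0.1   0.42  0.79  1.77 -0.34  1.09  2.1 ]
jaw [0.277 0.961 0.   ] z [ 0.  0. -1.] shift cm [ -0.04   0.06 -16.64]
```

>>> play_rows([
  [[0, 0, -1], [0, 0, 0], 1.8],
  [[0, 0, -3], [0, 0, 0], 1.8],
  [[0, 0, -6], [0, 0, 0], 1.8],
  [[0, 0, -9], [0, 0, 0], 1.8],
  [[0, 0, -12], [0, 0, 0], 1.8],
  [[0, 0, -15], [0, 0, 0], 1.8],
  [[0, 0, -17], [0, 0, 0], 1.8],
  [[0, 0, -17.5], [0, 0, 0], 1.8],
])

```text
time: 6.62
ee_pos: [0.4707, -0.3361, 0.2708]
eef_rot: [0.14, 0.99, -0.0, 0.001]
ft_force: [-0.5, -0.4, -0.8]
width: 0.0254
```

```bash
python3 d.py .4495 .2855 .268; python3 - <<'E'
from h import *
cs=camera('side')
save(cv2.resize(cs['frame'][120:320,290:490],(600,600)),'lift.png')
E
```

```text
t 6.625 pos [ 0.4707 -0.3361  0.2708] w 0.0254 F [-0.5 -0.4 -0.8] q [-0.17  0.26  0.87  1.56 -0.2   1.42  2.  ]
jaw [ 0.277  0.961 -0.   ] z [ 0.003 -0.001 -1.   ] shift cm [19.29 59.13  0.21]
```

View pics/lift.png

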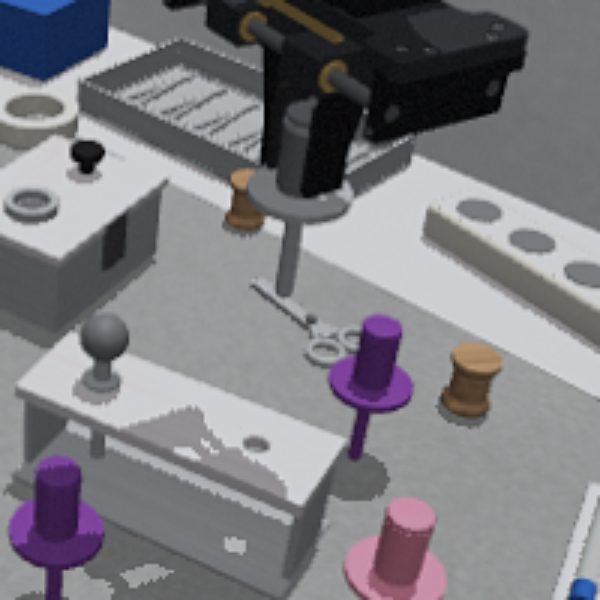

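The logger is out and hanging from the pads, at crop (295,200). The rack hole is empty and the ball rod is still in its place. Next I carry it across.

>>> play_rows([
  [[0.5, 1.5, 0], [0, 0, 0], 1.8],
  [[1.7, 5, 0], [0, 0, 0], 1.8],
  [[3.3, 10, 0], [0, 0, 0], 1.8],
  [[5, 15, 0], [0, 0, 0], 1.8],
  [[6.6, 20, 0], [0, 0, 0], 1.8],
  [[8.2, 25, 0], [0, 0, 0], 1.8],
  [[9.9, 30, 0], [0, 0, 0], 1.8],
  [[11.5, 35, 0], [0, 0, 0], 1.8],
])

```text
time: 7.68
ee_pos: [0.4562, 0.0342, 0.2682]
eef_rot: [0.14, 0.99, 0.0, -0.0]
ft_force: [0.6, -0.0, -1.4]
width: 0.0255
```

>>> play_rows([
  [[1.6, 5, 0], [0, 0, 0], 1.8],
  [[3.3, 10, 0], [0, 0, 0], 1.8],
  [[5, 15, 0], [0, 0, 0], 1.8],
  [[6.3, 19.5, 0], [0, 0, 0], 1.8],
  [[7.3, 22.5, 0], [0, 0, 0], 1.8],
  [[7.7, 23.8, 0], [0, 0, 0], 1.8],
  [[7.8, 24.1, 0], [0, 0, 0], 1.8],
  [[7.8, 24.1, 0], [0, 0, 0], 1.8],
])

```text
time: 8.68
ee_pos: [0.4492, 0.2845, 0.2685]
eef_rot: [0.141, 0.99, -0.0, 0.0]
ft_force: [0.0, 0.2, -0.6]
width: 0.0252
```

```bash
python3 d.py .4495 .2855 .268; python3 - <<'E'
from h import *
cs=camera('side');ct=camera('top')
save(cv2.resize(cs['frame'][40:240,130:330],(600,600)),'over.png')
save(cv2.resize(ct['frame'][100:280,60:300],(800,600)),'overt.png')
p=read_state()['ee_pos']
for z in(-.012,-.077):print(proj(cs,p+[0,0,z]))
E
```

```text
t 8.675 pos [0.4492 0.2845 0.2685] w 0.0252 F [ 0.   0.2 -0.6] q [-0.91  0.1   0.28  1.65 -0.03  1.4   0.66]
jaw [ 0.279  0.96  -0.   ] z [ 0. -0. -1.] shift cm [-0.    0.1   0.05]
[[181.03739156  93.86496295]]
[[184.55244879 118.42004026]]
```

View pics/over.png

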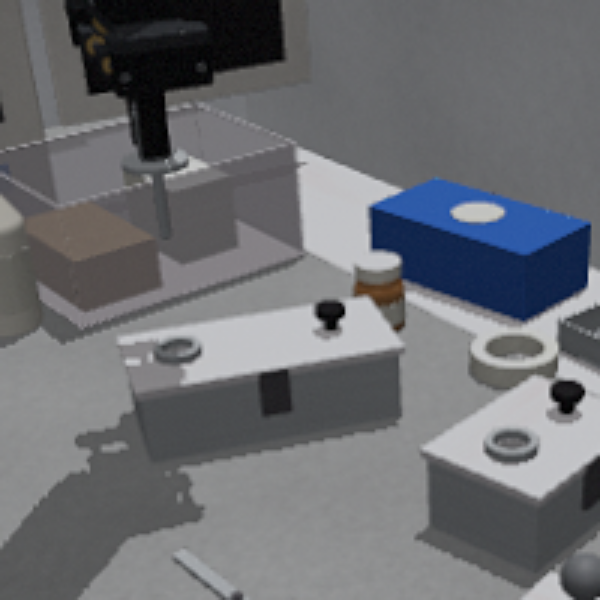

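View pics/overt.png

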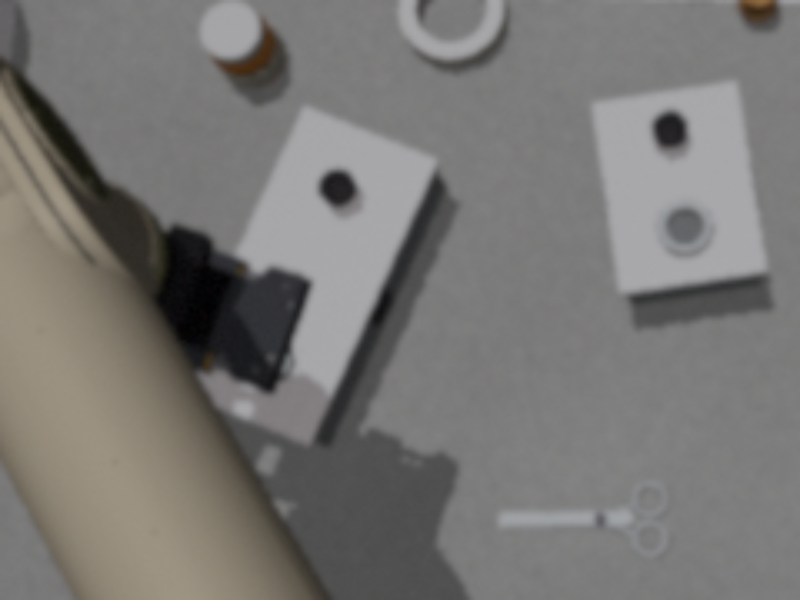

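>>> play_rows([
  [[0, 0.05, 1], [0, 0, 0], 1.8],
  [[0, 0.1, 3], [0, 0, 0], 1.8],
  [[0, 0.1, 5], [0, 0, 0], 1.8],
  [[0, 0.1, 7], [0, 0, 0], 1.8],
  [[0, 0.1, 8.5], [0, 0, 0], 1.8],
  [[0, 0.1, 9], [0, 0, 0], 1.8],
  [[0, 0.1, 9], [0, 0, 0], 1.8],
])

```text
time: 9.65
ee_pos: [0.4491, 0.2868, 0.1786]
eef_rot: [0.14, 0.99, -0.0, -0.0]
ft_force: [-0.1, 0.1, -1.2]
width: 0.025
```

```bash
python3 d.py .4495 .2855 .0996; python3 - <<'E'
from h import *
cs=camera('side')
p=read_state()['ee_pos']
x,y=155,100
im=cv2.resize(cs['frame'][y:y+80,x:x+80],(640,640),interpolation=cv2.INTER_CUBIC)[:600].copy()
th=np.linspace(0,2*np.pi,60)
P=[.4495,.2855]
q=np.c_[P[0]+.022*np.cos(th),P[1]+.022*np.sin(th),0*th+.086]
cv2.polylines(im,[np.round((proj(cs,q)-[x,y]+.5)*8).astype(np.int32)],True,(255,0,0),1)
print((proj(cs,p+[0,0,-.0786])-[x,y]+.5)*8)
save(im,'near.png')
E
```

```text
t 9.65 pos [0.4491 0.2868 0.1786] w 0.025 F [-0.1  0.1 -1.2] q [-0.9   0.16  0.27  1.78 -0.04  1.21  0.67]
jaw [ 0.277  0.961 -0.   ] z [-0.  0. -1.] shift cm [-0.07 -0.11  7.9 ]
[[273.87646832 404.38206464]]
```

View pics/near.png

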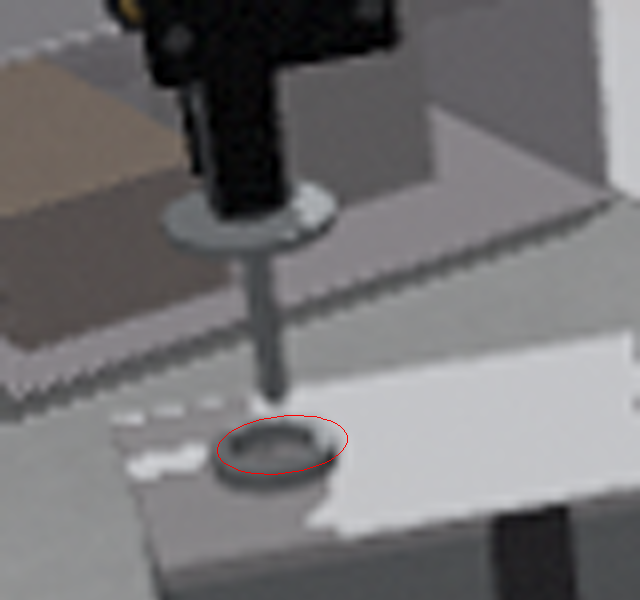

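>>> play_rows([
  [[0, 0, 1], [0, 0, 0], 1.8],
  [[0, 0, 2.5], [0, 0, 0], 1.8],
  [[0, 0, 4], [0, 0, 0], 1.8],
  [[0, 0, 5.5], [0, 0, 0], 1.8],
  [[0, 0, 6.5], [0, 0, 0], 1.8],
  [[0, 0, 7], [0, 0, 0], 1.8],
  [[0, 0, 7.2], [0, 0, 0], 1.8],
  [[0, 0, 7.2], [0, 0, 0], 1.8],
])

```text
time: 10.7
ee_pos: [0.4492, 0.2869, 0.1068]
eef_rot: [0.14, 0.99, 0.0, 0.0]
ft_force: [-0.3, 0.9, -1.2]
width: 0.0253
```

```bash
python3 d.py .4495 .2855 .0996; python3 - <<'E'
from h import *
cs=camera('side')
x,y=155,110
save(cv2.resize(cs['frame'][y:y+75,x:x+80],(640,600),interpolation=cv2.INTER_CUBIC),'in.png')
E
```

```text
t 10.7 pos [0.4492 0.2869 0.1068] w 0.0253 F [-0.3  0.9 -1.2] q [-0.89  0.23  0.27  1.86 -0.07  1.06  0.69]
jaw [0.277 0.961 0.   ] z [ 0.  0. -1.] shift cm [-0.07 -0.13  0.72]
```

View pics/in.png

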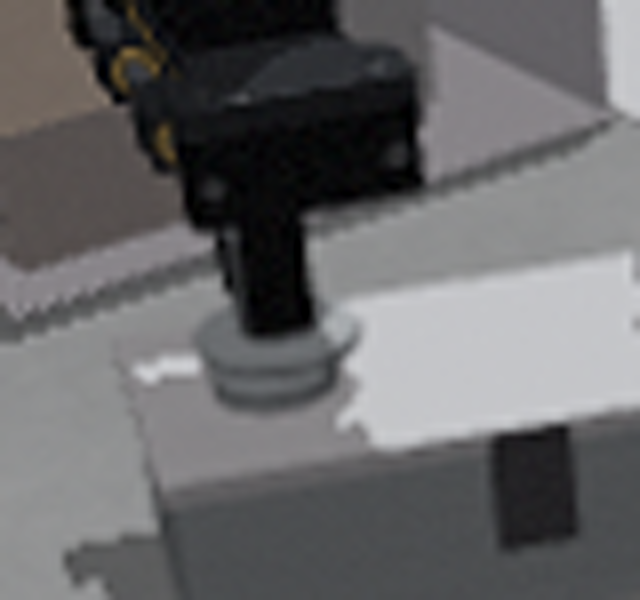

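The stem is in the port. The flange at (278,345) sits over the collar at (274,375), with a gap of a few mm. I'll lower slowly until it touches.

>>> play_rows([
  [[0, 0, 0.2], [0, 0, 0], 1.8],
  [[0, 0, 0.4], [0, 0, 0], 1.8],
  [[0, 0, 0.55], [0, 0, 0], 1.8],
  [[0, 0, 0.65], [0, 0, 0], 1.8],
  [[0, 0, 0.7], [0, 0, 0], 1.8],
  [[0, 0, 0.7], [0, 0, 0], 1.8],
])

```text
time: 11.5
ee_pos: [0.4491, 0.2869, 0.0996]
eef_rot: [0.14, 0.99, 0.0, 0.0]
ft_force: [-0.2, -0.6, -0.5]
width: 0.0252
```

>>> play_rows([
  [[0, 0, 0.06], [0, 0, 0], 1.8],
  [[0, 0, 0.1], [0, 0, 0], 1.8],
  [[0, 0, 0.1], [0, 0, 0], 1.8],
])

```text
time: 11.88
ee_pos: [0.4491, 0.2869, 0.0994]
eef_rot: [0.14, 0.99, 0.0, -0.0]
ft_force: [-4.0, -2.4, 9.7]
width: 0.0258
```

Contact: 9.7 N upward at TCP z 0.0994, where 0.0996 was expected for a seated flange. I'll take a picture, then release.

```bash
python3 - <<'E'
from h import *
cs=camera('side')
x,y=155,110
save(cv2.resize(cs['frame'][y:y+75,x:x+80],(640,600),interpolation=cv2.INTER_CUBIC),'seat.png')
E
```

```text
(no output)
```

View pics/seat.png

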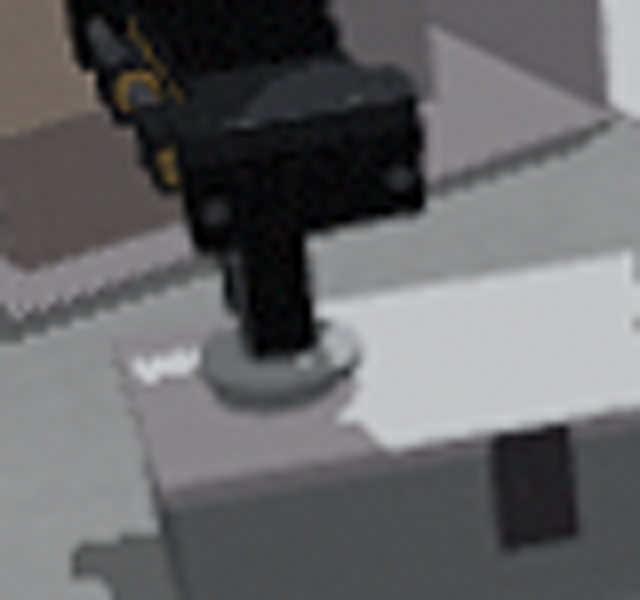

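The flange, at (280,365), lies on the collar and hides it. I'll open the jaws gently and keep the tool in place.

>>> play_rows([
  [[0, 0, 0], [0, 0, 0], 2.7],
  [[0, 0, -0.1], [0, 0, 0], 3.0],
  [[0, 0, -0.1], [0, 0, 0], 4.0],
  [[0, 0, -0.1], [0, 0, 0], 5.0],
  [[0, 0, -0.1], [0, 0, 0], 6.0],
  [[0, 0, -0.1], [0, 0, 0], 6.0],
])

```text
time: 12.68
ee_pos: [0.449, 0.2868, 0.0995]
eef_rot: [0.14, 0.99, 0.0, -0.0]
ft_force: [0.4, -0.6, -0.4]
width: 0.0578
```

>>> play_rows([
  [[0, 0, -1], [0, 0, 0], 6.0],
  [[0, 0, -3], [0, 0, 0], 6.0],
  [[0, 0, -6], [0, 0, 0], 6.0],
  [[0, 0, -9], [0, 0, 0], 6.0],
  [[0, 0, -12], [0, 0, 0], 6.0],
  [[0, 0, -14], [0, 0, 0], 6.0],
  [[0, 0, -15], [0, 0, 0], 6.0],
  [[0, 0, -15], [0, 0, 0], 6.0],
])

```text
time: 13.68
ee_pos: [0.4492, 0.2869, 0.25]
eef_rot: [0.14, 0.99, 0.0, 0.0]
ft_force: [-0.7, -0.6, -0.3]
width: 0.0601
```

```bash
python3 d.py .4495 .2855 .0996; python3 - <<'E'
from h import *
cs=camera('side')
x,y=155,110
im=cv2.resize(cs['frame'][y:y+75,x:x+80],(640,600),interpolation=cv2.INTER_CUBIC).copy()
th=np.linspace(0,2*np.pi,60)
for r,z in((.028,.092),(.013,.138)):
  q=np.c_[.4491+r*np.cos(th),.2869+r*np.sin(th),0*th+z]
  cv2.polylines(im,[np.round((proj(cs,q)-[x,y]+.5)*8).astype(np.int32)],True,(255,0,0),1)
save(im,'done.png')
save(cs['frame'],'full.png')
E
```

```text
t 13.675 pos [0.4492 0.2869 0.25  ] w 0.0601 F [-0.7 -0.6 -0.3] q [-0.91  0.11  0.27  1.68 -0.03  1.36  0.66]
jaw [0.277 0.961 0.001] z [ 0.001  0.001 -1.   ] shift cm [-0.06 -0.14 15.04]
```

View pics/done.png

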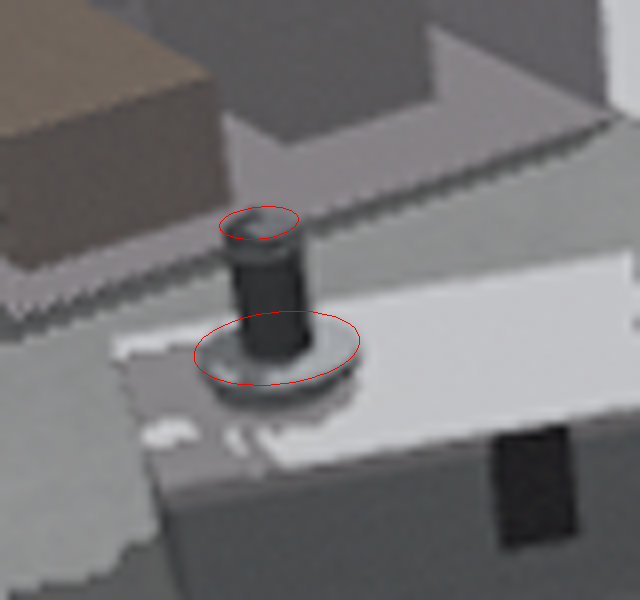

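View pics/full.png

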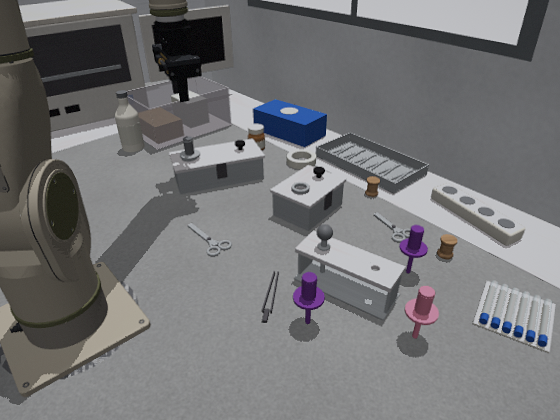

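```bash
python3 -c "
from bench import *
print(close_job())"
```

```text
the job is handed in; nothing more can be done
None
```

The temperature logger is standing in the long box's port with its flange on the collar, and the job is handed in after about 13.7 s of the 35 s allowed. I gripped its grey head in the rack, lifted it clear to about 0.26 m, carried it over the port and lowered it until the force sensor read about 9.7 N. I opened the jaws only after that and backed straight up 15 cm.

**Last checks:**
- **Seating height:** the tool stopped at z 0.0994 m, where 0.0996 m was expected for a seated flange.
- **Final side picture:** it shows the logger upright, and the ball-headed rod and the pink and purple look-alikes where they were. The gripper is clear of everything, with the force reading near zero.

**What disagreed:**
- **Port position:** the top and side cameras placed the port's centre about 7 mm apart (0.4517, 0.2870 against 0.4457, 0.2832). I aimed between them and set the logger down at about (0.449, 0.287). In the side picture the flange looks within about 2 mm of the collar's centre.
- **Not checked:** I did not check the final position from the top camera, because the arm was blocking its view of the port.

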